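Shut the red air valve under the sliding cover

TASK

Shut off the air to the staple gun: with the fingers only, first push the yellow cover of the grey valve box along its ledges, without lifting it, all the way over the blank end, then push the red handle that it hid round to its stop, so that it stands across its pipe. Leave the cover open, and leave the blue handle and everything else on the bench where they are.

Things in the scene. Friction and masses are not known exactly. Their poses are not given: they have to be found in the camera images.
- valve_box: Grey valve box fixed to the table, 150 (x) x 564 (y) x 62 mm high; origin: centre of its underside. +y half: open bay with two valves (inside x -60 to 60, y 4 to 264, floor z 4). -y half: closed blank deck, z 49. Ledges at z 50 along the long sides carry the cover between lips up to z 62 (2 mm play a side); end walls, inner faces at y +-270, stop it. Brass couplers jut 34 mm from its -x face
- cover: Yellow cover, loose, 0.35 to 0.7 kg, flat on the ledges over the bay; 132 (x) x 264 (y) x 6 mm, with a black upright rib across its middle: 64 (x) x 14 (y), from z 6 to 32. Origin: centre of its underside, 50 mm above the table; axes as the box. A push of a few newtons on the rib slides it along the box's y (centre from +138 to -138 in the box's frame); stays where left
- red_valve: Brass valve with the RED handle, fixed in the bay under the cover, in either of two places: x -35, y +80 or +190 in the box's frame. Origin: on its vertical pivot axis, 4 mm above the table; axes as the box. Its copper pipe (14 thick, top 20 mm above the table) runs along x below the handle; the brass body, top 28 mm, reaches 22 mm along x either side of the pivot
- blue_valve: Same valve with a BLUE handle, in the other place; to be left alone
- red_handle (a joint): Red handle's angle (rad): 0 = open, pointing along the box's +x, along its pipe; grows anticlockwise from above; 1.571 = shut, at its stop, pointing along the box's +y, across the pipe. Starts at 0 to 0.45. A bar 14 wide, 34 to 46 mm above the table, reaching 70 mm from the pivot (steel hub 22 across). Stiff: 0.1 N m, 2 N at 50 mm; stays where left
- blue_handle (a joint): Angle of the blue handle, same shape and meaning; it starts more or less open
- red_handle_tip (a point): Outer end of the red handle, 70 mm from its pivot axis, 40 mm above the table
- blue_handle_tip (a point): Outer end of the blue handle, likewise
- staple_gun: Bystander, loose: pneumatic staple gun lying on its side, black body 150 x 45 x 42 with a black handle and steel nose (mm); origin at its middle, on the table
- hammer: Bystander, loose: hammer lying flat, 260 long (mm); origin at its middle, on the table
- tack_jar: Bystander, loose: amber jar, 60 across, 85 high, with a white cap (mm); origin at its middle, on the table
- thread_spool: Bystander, loose: orange spool, 56 across, 80 high (mm); origin at its middle, on the table
- tape_measure: Bystander, loose: green tape measure standing on edge, 65 x 36 x 62 (mm); origin at its middle, on the table
- staple_carton: Bystander, loose: brown carton, 62 x 100 x 40 (mm); origin at its middle, on the table
- screwdriver: Bystander, loose: screwdriver lying flat, 200 long (mm); origin at its middle, on the table

How it is judged:
By the outcome, as a careful person would: the job done as asked, in the order asked, and still so for the second after the job is handed in, with the robot touching nothing.
It also fails if it takes over 48 s, if anything falls off the work surface, if the arm or the gripper's body presses on something with over 40 N, if the wrist force passes 120 N, or if a joint passes its speed limit or range.

ROBOT

A 7-joint arm with a two-finger parallel gripper is mounted at the origin on the work surface. World frame = base frame: x ahead of the robot, y to its left, z up, the work surface at z = 0. Lengths are in mm, angles in rad, forces in N, time in s.
With the tool pointing down it reaches from about 400 to 875 mm from the base axis. Payload 4.4 kg.
Tool frame: the origin (TCP) lies midway between the tips of the shut fingers; the grasp point (between the pads) lies 19 mm behind it; z points along the fingers, y is the line along which they close (so a half turn about z gives the same grasp; the last joint's range is limited). The gripper opens to 85 mm and grips with 20 to 120 N. Pads are 22 mm wide; open, the fingers measure 114 mm over their backs; the gripper's body (76 mm by 85 mm) begins 54 mm behind the grasp point. The pads swing forward as they close: fully open they stand 13 mm farther back than shut.
Start: joints at [1.19, 0.628, 0.038, 1.517, -0.027, 0.996, -0.02], TCP at [201.285, -618.063, 231.313] pointing down, gripper open.
Joint ranges: [-3.06, 3.06], [-0.37, 2.12], [-1.25, 1.32], [0.18, 2.47], [-1.1, 4.24], [0.23, 1.98], [-2.94, 2.94]. Speed limits (rad/s): [2.57, 2.57, 3.14, 3.14, 3.14, 3.14, 3.14].

INTERFACE

Orientations are given as [roll, pitch, yaw] about the fixed x, y, z axes, in that order (R = Rz(yaw) Ry(pitch) Rx(roll)).
In Python, from cell import read_state, get_image, finish_job gives the robot as it stands.
- The arm moves only by the tool send_rows, never from a script. Its argument "series" is a list of rows, each an object of numbers: "ax", "ay", "az": the turn, a rotation vector about the tool's x, y, z in rad; "dx", "dy", "dz": the shift along the tool's x, y, z in cm; "hand": the closure, from 0 (fully open) to 1 (shut). In form: [{"ax": .., "ay": .., "az": .., "dx": .., "dy": .., "dz": .., "hand": ..}, ...]. A call has 1 to 10 rows; each row is the pose to reach, as a shift and turn from the pose commanded when the call began, along the tool's axes at that moment; what a row does not reach only later rows make up. A row lasts 1/10 s, in which the tool goes at most 50 mm and 8.59 degrees, less where a joint would pass 70% of its speed; a pose out of reach is approached as far as the arm can. A call with a gripper value outside its range is refused whole. The fingers move at their own pace and stop on an object; the grip force is fixed at half the most. Time passes only in rows, so rows that repeat a pose let the fingers close. It gives the time, the measured TCP pose, the force, the opening and the grip force at its end, in the units of the state.
- read_state(): the state, without advancing time (a new reading comes with each control period).
- get_image(name): name is "side" or "top"; returns a dict with "pixels" (420x560x3 uint8, red, green, blue), "mtx" (3x3 intrinsics, pixels), "R" (3x3) and "t" (3): a world point X has camera coordinates R X + t. Camera axes: x right, y down, z forward; pixel columns grow to the right and rows downward; lengths in mm; the calibration is good to about 2 mm. A picture is of the moment at which its call begins. There is no depth.
- finish_job(): hands the job in; it is judged then, once.
The state is a dict: "clock": time; "qpos": joint angles; "qd": joint speeds; "tau": joint torques, N m; "eef_pos": TCP position; "tool_rot": TCP orientation; "force": force on the tool from outside, world axes, zero at the start; "torque": the same for the moment, N m; "width": finger opening in mm; "gripper_force": force on a finger pad.
Only numpy, scipy, OpenCV 4.12 (cv2) and the standard library are available. Lean on these libraries where they do the work, as an engineer would, in place of code of your own. Each camera call takes 0.05 s, during which the arm holds its last target. There are 200 camera calls.

## Working session

There is one attempt and no reset: what is moved stays moved. The work goes in short steps, Python scripts to look and compute and a tool call to move; the robot and the scene stay as the last step left them, time stands still between calls to the robot, and variables do not carry over. Pictures are saved under pics/ and viewed, at most 10 in all, crops included, and the job is handed in when it is done.

Besides the shell and the picture viewer there is one more tool, called after "Emit:" by a JSON object that holds its "name" and its "arguments". send_rows: Moves the arm, as the interface text tells. Its arguments: {"type":"object","properties":{"series":{"type":"array","items":{"type":"object","properties":{"ax":{"type":"number"},"ay":{"type":"number"},"az":{"type":"number"},"dx":{"type":"number"},"dy":{"type":"number"},"dz":{"type":"number"},"hand":{"type":"number"}}}}},"required":["series"]}

```bash
mkdir -p pics; python3 - <<'E'
from cell import *
import cv2,json,numpy as np
for n in("top","side"):
    g=get_image(n); cv2.imwrite(f"pics/{n}0.png",cv2.resize(g["pixels"][:,:,::-1],(800,600),interpolation=cv2.INTER_CUBIC))
    np.savez(n+".npz",**g); print(n,g["mtx"],g["R"],g["t"])
s=read_state();print({k:s[k] for k in("clock","eef_pos","tool_rot","force","width")})
E
```

```text
top [[502.68331473   0.         277.3760033 ]
 [  0.         502.68331473 206.90584474]
 [  0.           0.           1.        ]] [[ 0.01238762 -0.99992162 -0.00181814]
 [-0.98208609 -0.01182471 -0.18806142]
 [ 0.18802518  0.0041152  -0.98215559]] [   4.35456618  573.50252729 1255.0007821 ]
side [[399.80190475   0.         285.00169354]
 [  0.         399.80190475 214.75308933]
 [  0.           0.           1.        ]] [[ 0.98865973 -0.14950407 -0.01415857]
 [-0.08703739 -0.49362417 -0.865309  ]
 [ 0.12237821  0.85672849 -0.50103879]] [-574.63217165  109.65073776  999.09079423]
{'clock': 0.1, 'eef_pos': array([ 201.13701339, -617.52263495,  230.48467936]), 'tool_rot': array([-3.13990957e+00, -2.40075194e-05,  3.14779579e-01]), 'force': array([-0.06620154,  0.18831231,  1.1836062 ]), 'width': 84.92633666823346}
```

View pics/top0.png

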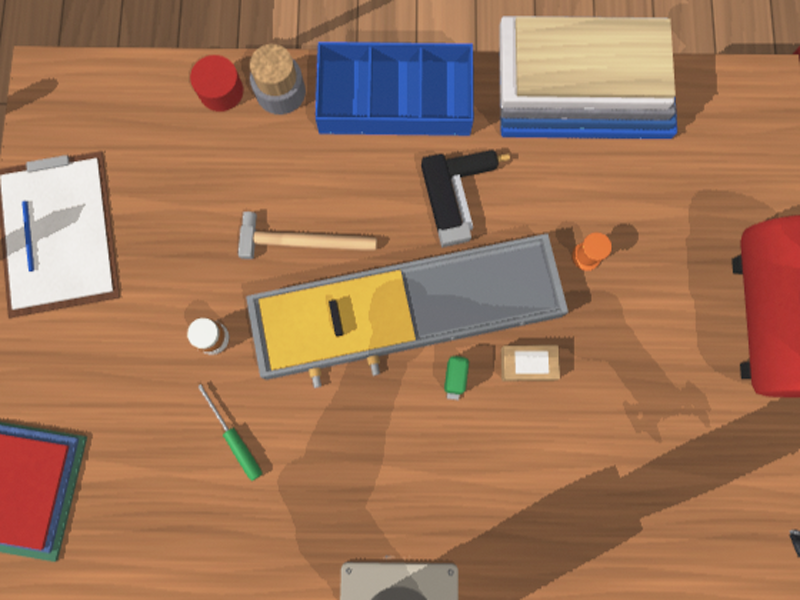

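View pics/side0.png

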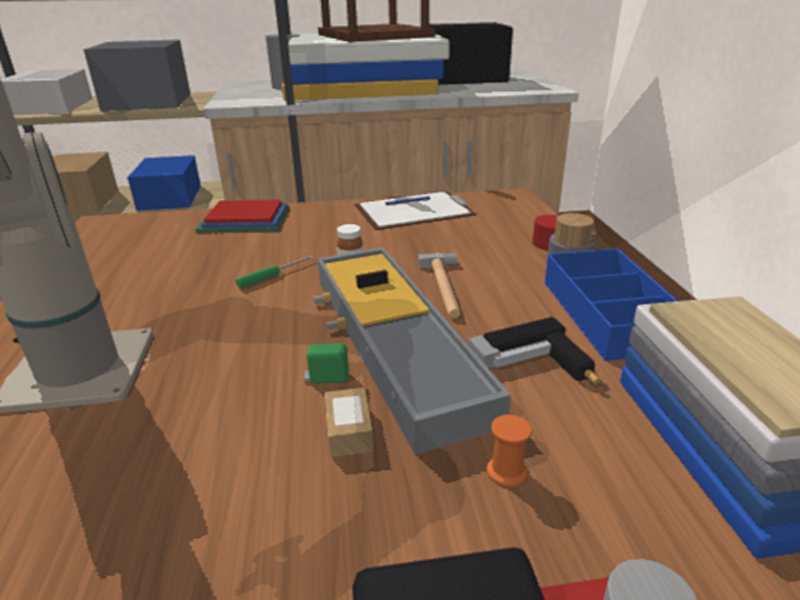

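The pictures show the box with its corners at (247,297), (549,235), (567,312) and (264,377) in the enlarged top view. The cover is at the left (+y) end, with its rib near (336,318) and the couplers at the bottom.

```bash
cat > h.py <<'E'
import numpy as np
def ray(g,u,v,z,s=0.7):
    d=g["R"].T@np.linalg.solve(g["mtx"],[u*s,v*s,1]); c=-g["R"].T@g["t"]
    return c+d*(z-c[2])/d[2]
E
python3 - <<'E'
from h import *
g=np.load("top.npz")
P=[ray(g,*p,62)[:2] for p in((247,297),(549,235),(567,312),(264,377))]
P=np.array(P);print(P.round(),np.linalg.norm(P-np.roll(P,-1,0),axis=1))
c=P.mean(0); L=np.array([[75,282],[75,-282],[-75,-282],[-75,282]])
H=L.T@(P-c); th=np.arctan2(H[0,1]-H[1,0],H[0,0]+H[1,1]);print("c",c,"yaw",th)
A=lambda x,y:c+np.array([[np.cos(th),-np.sin(th)],[np.sin(th),np.cos(th)]])@[x,y]
for n,p in dict(rib=(0,138),ribend=(0,-138),v80=(-35,80),v190=(-35,190)).items(): q=A(*p);print(n,q,np.hypot(*q))
print("rib seen",ray(g,336,303+14,82))
g=np.load("side.npz")
print([ray(g,*p,62)[:2].round() for p in((505,397),(413,441),(320,262),(381,250))])
print([A(*p).round() for p in((75,-282),(-75,-282),(-75,282),(75,282))])
E
```

```text
[[ 566.  282.]
 [ 689. -269.]
 [ 546. -297.]
 [ 422.  244.]] [563.91964435 146.22374859 555.1535942  148.89071092]
c [555.63177012  -9.89689022] yaw 0.22221453740755046
rib [525.21791595 124.70993529] 539.8207361629086
ribend [ 586.04562429 -144.50371573] 603.5982087491294
v80 [503.86113804  60.42239344] 507.4710947982353
v190 [479.6182108  167.71768914] 508.0972853534995
rib seen [528.14249068 117.66911441  82.        ]
[array([ 684., -270.]), array([ 539., -337.]), array([429., 231.]), array([564., 269.])]
[array([ 691., -268.]), array([ 545., -301.]), array([420., 249.]), array([567., 282.])]
```

```bash
cat >> h.py <<'E'
from cell import read_state
from scipy.spatial.transform import Rotation as Ro
C=np.array([556,-11.]);TH=0.222
RB=np.array([[np.cos(TH),-np.sin(TH)],[np.sin(TH),np.cos(TH)]])
def plan(*pts,yaw=TH):
    s=read_state();R=Ro.from_euler("xyz",s["tool_rot"]);p=s["eef_pos"]
    b=RB.T@(p[:2]-C);print("t",s["clock"],"box",b.round(1),"z",p[2].round(1),"rot",np.round(s["tool_rot"],3),"F",np.round(s["force"],1),"w",round(s["width"],1))
    a=(R.inv()*Ro.from_euler("xyz",[np.pi,0,yaw])).as_rotvec()
    for x,y,z in pts:
        w=np.r_[C+RB@[x,y],z]; print((x,y,z),"d cm",(R.inv().apply(w-p)/10).round(2),"a",a.round(3))
E
python3 -c "
from h import *
plan((-60,-320,230),(0,-100,200),(0,185,150))"
```

```text
t 0.1 box [-479.7 -513.5] z 230.5 rot [-3.14  -0.     0.315] F [-0.1  0.2  1.2] w 84.9
(-60, -320, 230) d cm [ 43.58 -15.38   0.08] a [-0.002  0.     0.093]
(0, -100, 200) d cm [ 51.59 -36.72   3.11] a [-0.002  0.     0.093]
(0, 185, 150) d cm [ 54.23 -65.09   8.16] a [-0.002  0.     0.093]
```

Emit:
{"name": "send_rows", "arguments": {"series": [{"dx": 43.6, "dy": -15.4, "dz": 0, "az": 0.093, "hand": 1}, {"dx": 43.6, "dy": -15.4, "dz": 0, "az": 0.093, "hand": 1}, {"dx": 43.6, "dy": -15.4, "dz": 0, "az": 0.093, "hand": 1}, {"dx": 43.6, "dy": -15.4, "dz": 0, "az": 0.093, "hand": 1}, {"dx": 43.6, "dy": -15.4, "dz": 0, "az": 0.093, "hand": 1}, {"dx": 43.6, "dy": -15.4, "dz": 0, "az": 0.093, "hand": 1}, {"dx": 43.6, "dy": -15.4, "dz": 0, "az": 0.093, "hand": 1}, {"dx": 43.6, "dy": -15.4, "dz": 0, "az": 0.093, "hand": 1}, {"dx": 51.6, "dy": -36.7, "dz": 3, "az": 0.093, "hand": 1}, {"dx": 51.6, "dy": -36.7, "dz": 3, "az": 0.093, "hand": 1}]}}

```text
invalid input at $.series[0]: expected keys ax, ay, az, dx, dy, dz, hand
```

```bash
python3 -c "
from h import *
plan((0,-100,200),(0,190,150))"
```

```text
t 0.1 box [-479.7 -513.5] z 230.5 rot [-3.14  -0.     0.315] F [-0.1  0.2  1.2] w 84.9
(0, -100, 200) d cm [ 51.59 -36.72   3.11] a [-0.002  0.     0.093]
(0, 190, 150) d cm [ 54.28 -65.59   8.16] a [-0.002  0.     0.093]
```

Emit:
{"name": "send_rows", "arguments": {"series": [{"ax": 0, "ay": 0, "dx": 43.6, "dy": -15.4, "dz": 0, "az": 0.093, "hand": 1}, {"ax": 0, "ay": 0, "dx": 43.6, "dy": -15.4, "dz": 0, "az": 0.093, "hand": 1}, {"ax": 0, "ay": 0, "dx": 43.6, "dy": -15.4, "dz": 0, "az": 0.093, "hand": 1}, {"ax": 0, "ay": 0, "dx": 43.6, "dy": -15.4, "dz": 0, "az": 0.093, "hand": 1}, {"ax": 0, "ay": 0, "dx": 43.6, "dy": -15.4, "dz": 0, "az": 0.093, "hand": 1}, {"ax": 0, "ay": 0, "dx": 43.6, "dy": -15.4, "dz": 0, "az": 0.093, "hand": 1}, {"ax": 0, "ay": 0, "dx": 43.6, "dy": -15.4, "dz": 0, "az": 0.093, "hand": 1}, {"ax": 0, "ay": 0, "dx": 43.6, "dy": -15.4, "dz": 0, "az": 0.093, "hand": 1}, {"ax": 0, "ay": 0, "dx": 51.6, "dy": -36.7, "dz": 3, "az": 0.093, "hand": 1}, {"ax": 0, "ay": 0, "dx": 51.6, "dy": -36.7, "dz": 3, "az": 0.093, "hand": 1}]}}

```text
clock: 1.1
eef_pos: [541.4, -275.6, 219.6]
tool_rot: [-3.141, 0.0, 0.222]
force: [0.6, 1.0, 0.5]
width: 0.1
gripper_force: 0.0
```

```bash
python3 -c "
from h import *
plan((0,-100,200),(0,190,150))"
```

```text
t 1.1 box [ -72.5 -254.9] z 219.6 rot [-3.141  0.     0.222] F [0.6 1.  0.5] w 0.1
(0, -100, 200) d cm [  7.25 -15.49   1.96] a [-0.  0.  0.]
(0, 190, 150) d cm [  7.26 -44.49   6.97] a [-0.  0.  0.]
```

Emit:
{"name": "send_rows", "arguments": {"series": [{"ax": 0, "ay": 0, "az": 0, "dx": 7.3, "dy": -44.5, "dz": 7, "hand": 1}, {"ax": 0, "ay": 0, "az": 0, "dx": 7.3, "dy": -44.5, "dz": 7, "hand": 1}, {"ax": 0, "ay": 0, "az": 0, "dx": 7.3, "dy": -44.5, "dz": 7, "hand": 1}, {"ax": 0, "ay": 0, "az": 0, "dx": 7.3, "dy": -44.5, "dz": 7, "hand": 1}, {"ax": 0, "ay": 0, "az": 0, "dx": 7.3, "dy": -44.5, "dz": 7, "hand": 1}, {"ax": 0, "ay": 0, "az": 0, "dx": 7.3, "dy": -44.5, "dz": 7, "hand": 1}, {"ax": 0, "ay": 0, "az": 0, "dx": 7.3, "dy": -44.5, "dz": 7, "hand": 1}, {"ax": 0, "ay": 0, "az": 0, "dx": 7.3, "dy": -44.5, "dz": 7, "hand": 1}, {"ax": 0, "ay": 0, "az": 0, "dx": 7.3, "dy": -44.5, "dz": 7, "hand": 1}, {"ax": 0, "ay": 0, "az": 0, "dx": 7.3, "dy": -44.5, "dz": 7, "hand": 1}]}}

```text
clock: 2.1
eef_pos: [511.7, 181.1, 149.2]
tool_rot: [-3.137, 0.001, 0.233]
force: [0.0, 0.6, 0.4]
width: -0.1
gripper_force: 0.0
```

```bash
python3 - <<'E'
from h import *
from cell import *
import cv2
plan((0,190,66))
a=get_image("side");im=a["pixels"][150:330,150:390,::-1]
cv2.imwrite("pics/s1.png",cv2.resize(im,(800,600),interpolation=cv2.INTER_CUBIC))
E
```

```text
t 2.1 box [ -1.  197.1] z 149.2 rot [-3.137e+00  1.000e-03  2.330e-01] F [0.  0.6 0.4] w -0.1
(0, 190, 66) d cm [0.1  0.75 8.32] a [-0.005  0.001  0.011]
```

View pics/s1.png

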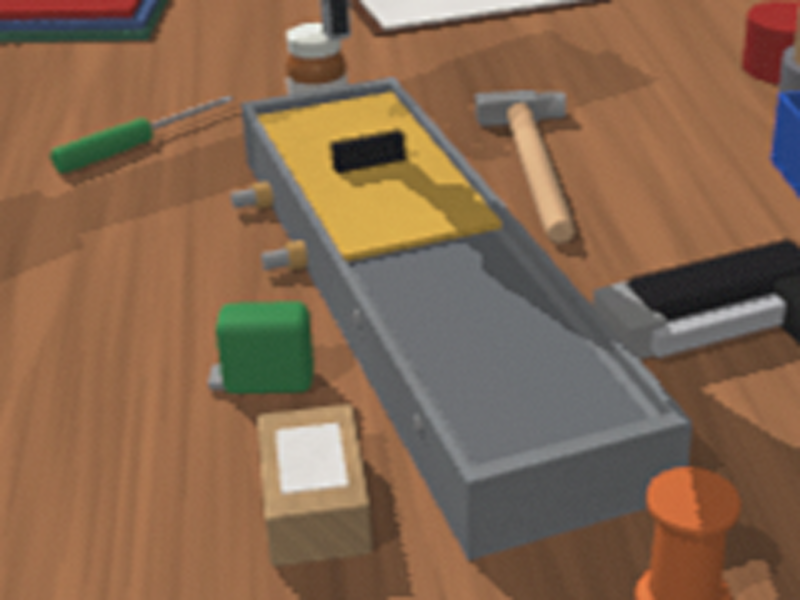

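The fingertips hang at (335,35) in the crop, beyond the rib at (368,152), and the cover is still over the bay. I'll go down behind the rib.

Emit:
{"name": "send_rows", "arguments": {"series": [{"ax": 0, "ay": 0, "az": -0.01, "dx": 0.1, "dy": 0.6, "dz": 4, "hand": 1}, {"ax": 0, "ay": 0, "az": -0.01, "dx": 0.1, "dy": 0.6, "dz": 6.5, "hand": 1}, {"ax": 0, "ay": 0, "az": -0.01, "dx": 0.1, "dy": 0.6, "dz": 7.8, "hand": 1}, {"ax": 0, "ay": 0, "az": -0.01, "dx": 0.1, "dy": 0.6, "dz": 8.2, "hand": 1}, {"ax": 0, "ay": 0, "az": -0.01, "dx": 0.1, "dy": 0.6, "dz": 8.2, "hand": 1}]}}

```text
clock: 2.65
eef_pos: [516.4, 166.2, 68.4]
tool_rot: [3.141, 0.0, 0.231]
force: [0.0, -0.4, 0.8]
width: 0.1
gripper_force: 0.0
```

```bash
python3 -c "
from h import *
plan((0,165,66),(0,-100,66))"
```

```text
t 2.65 box [  0.4 181.6] z 68.4 rot [3.141 0.    0.231] F [ 0.  -0.4  0.8] w 0.1
(0, 165, 66) d cm [-0.05  1.66  0.24] a [0.    0.    0.009]
(0, -100, 66) d cm [-0.29 28.16  0.25] a [0.    0.    0.009]
```

Emit:
{"name": "send_rows", "arguments": {"series": [{"ax": 0, "ay": 0, "az": 0.009, "dx": 0, "dy": 1, "dz": 0.2, "hand": 1}, {"ax": 0, "ay": 0, "az": 0.009, "dx": 0, "dy": 2, "dz": 0.2, "hand": 1}, {"ax": 0, "ay": 0, "az": 0.009, "dx": 0, "dy": 2.8, "dz": 0.2, "hand": 1}, {"ax": 0, "ay": 0, "az": 0.009, "dx": 0, "dy": 3.6, "dz": 0.2, "hand": 1}, {"ax": 0, "ay": 0, "az": 0.009, "dx": 0, "dy": 4.4, "dz": 0.2, "hand": 1}, {"ax": 0, "ay": 0, "az": 0.009, "dx": -0.1, "dy": 5.2, "dz": 0.2, "hand": 1}, {"ax": 0, "ay": 0, "az": 0.009, "dx": -0.1, "dy": 6, "dz": 0.2, "hand": 1}]}}

```text
clock: 3.35
eef_pos: [529.1, 108.1, 66.6]
tool_rot: [-3.141, -0.0, 0.223]
force: [-1.0, 3.7, 3.0]
width: -0.5
gripper_force: 1.8
```

```bash
python3 -c "
from h import *
plan((0,-100,66))"
```

```text
t 3.35 box [-1.000e-01  1.221e+02] z 66.6 rot [-3.141 -0.     0.223] F [-1.   3.7  3. ] w -0.5
(0, -100, 66) d cm [-2.000e-02  2.221e+01  5.000e-02] a [-0.    -0.     0.001]
```

Emit:
{"name": "send_rows", "arguments": {"series": [{"ax": 0, "ay": 0, "az": 0, "dx": 0, "dy": 1.5, "dz": 0, "hand": 1}, {"ax": 0, "ay": 0, "az": 0, "dx": 0, "dy": 3, "dz": 0, "hand": 1}, {"ax": 0, "ay": 0, "az": 0, "dx": 0, "dy": 4.5, "dz": 0, "hand": 1}, {"ax": 0, "ay": 0, "az": 0, "dx": 0, "dy": 6, "dz": 0, "hand": 1}, {"ax": 0, "ay": 0, "az": 0, "dx": 0, "dy": 7.5, "dz": 0, "hand": 1}, {"ax": 0, "ay": 0, "az": 0, "dx": 0, "dy": 9, "dz": 0, "hand": 1}, {"ax": 0, "ay": 0, "az": 0, "dx": 0, "dy": 10.5, "dz": 0, "hand": 1}, {"ax": 0, "ay": 0, "az": 0, "dx": 0, "dy": 12, "dz": 0, "hand": 1}, {"ax": 0, "ay": 0, "az": 0, "dx": 0, "dy": 13.5, "dz": 0, "hand": 1}, {"ax": 0, "ay": 0, "az": 0, "dx": 0, "dy": 15, "dz": 0, "hand": 1}]}}

```text
clock: 4.35
eef_pos: [562.1, -39.3, 66.3]
tool_rot: [-3.142, 0.0, 0.223]
force: [-0.8, 3.6, 1.4]
width: -0.1
gripper_force: 1.8
```

```bash
python3 - <<'E'
from h import *
from cell import *
import cv2
plan((0,-120,66))
a=get_image("side");im=a["pixels"][150:330,150:390,::-1]
cv2.imwrite("pics/s2.png",cv2.resize(im,(800,600),interpolation=cv2.INTER_CUBIC))
E
```

```text
t 4.35 box [ -0.3 -29. ] z 66.3 rot [-3.142  0.     0.223] F [-0.8  3.6  1.4] w -0.1
(0, -120, 66) d cm [0.02 9.1  0.03] a [-0.     0.     0.001]
```

View pics/s2.png

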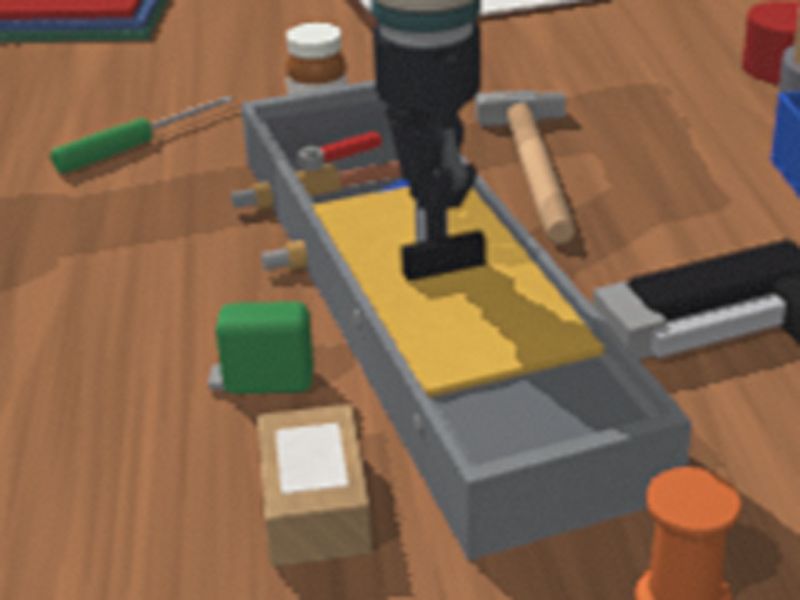

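The cover slides flat. The red handle is in the far place, with its hub at (313,155) and tip at (380,138), and a bit of blue shows at (400,185). I'll keep pushing to the end.

Emit:
{"name": "send_rows", "arguments": {"series": [{"ax": 0, "ay": 0, "az": 0, "dx": 0, "dy": 1.5, "dz": 0, "hand": 1}, {"ax": 0, "ay": 0, "az": 0, "dx": 0, "dy": 3, "dz": 0, "hand": 1}, {"ax": 0, "ay": 0, "az": 0, "dx": 0, "dy": 4.5, "dz": 0, "hand": 1}, {"ax": 0, "ay": 0, "az": 0, "dx": 0, "dy": 6, "dz": 0, "hand": 1}, {"ax": 0, "ay": 0, "az": 0, "dx": 0, "dy": 7, "dz": 0, "hand": 1}, {"ax": 0, "ay": 0, "az": 0, "dx": 0, "dy": 7.7, "dz": 0, "hand": 1}, {"ax": 0, "ay": 0, "az": 0, "dx": 0, "dy": 8.2, "dz": 0, "hand": 1}, {"ax": 0, "ay": 0, "az": 0, "dx": 0, "dy": 8.4, "dz": 0, "hand": 1}]}}

```text
clock: 5.2
eef_pos: [580.5, -120.3, 66.2]
tool_rot: [-3.141, 0.0, 0.223]
force: [0.4, 2.2, -1.5]
width: -0.4
gripper_force: 0.9
```

Emit:
{"name": "send_rows", "arguments": {"series": [{"ax": 0, "ay": 0, "az": 0, "dx": 0, "dy": 0.3, "dz": 0, "hand": 1}, {"ax": 0, "ay": 0, "az": 0, "dx": 0, "dy": 0.5, "dz": 0, "hand": 1}, {"ax": 0, "ay": 0, "az": 0, "dx": 0, "dy": 0.5, "dz": 0, "hand": 1}]}}

```text
clock: 5.5
eef_pos: [580.7, -122.1, 66.2]
tool_rot: [-3.138, 0.002, 0.225]
force: [-2.7, 5.1, 1.6]
width: -0.4
gripper_force: 3.0
```

Emit:
{"name": "send_rows", "arguments": {"series": [{"ax": 0, "ay": 0, "az": 0, "dx": 0, "dy": 0.3, "dz": 0, "hand": 1}, {"ax": 0, "ay": 0, "az": 0, "dx": 0, "dy": 0.6, "dz": 0, "hand": 1}, {"ax": 0, "ay": 0, "az": 0, "dx": 0, "dy": 0.6, "dz": 0, "hand": 1}, {"ax": 0, "ay": 0, "az": 0, "dx": 0, "dy": 0.6, "dz": 0, "hand": 1}]}}

```text
clock: 5.9
eef_pos: [580.7, -122.4, 66.2]
tool_rot: [-3.131, 0.004, 0.228]
force: [-5.7, 15.6, 7.7]
width: 0.2
gripper_force: 8.1
```

```bash
python3 - <<'E'
from h import *
from cell import *
import cv2
plan()
a=get_image("side");im=a["pixels"][150:330,150:390,::-1]
cv2.imwrite("pics/s3.png",cv2.resize(im,(800,600),interpolation=cv2.INTER_CUBIC))
E
```

```text
t 5.9 box [  -0.5 -114.1] z 66.2 rot [-3.131  0.004  0.228] F [-5.7 15.6  7.7] w 0.2
```

View pics/s3.png

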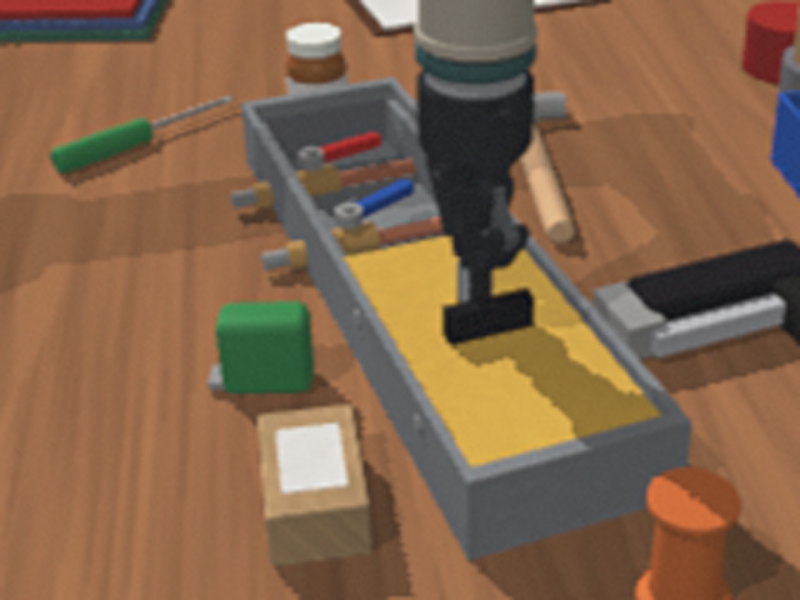

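The cover rests against the blank end: the TCP stalled while the force rose to about 15 N. Both handles are exposed. I'll back off, lift, then look from the top.

Emit:
{"name": "send_rows", "arguments": {"series": [{"ax": 0, "ay": 0, "az": 0, "dx": 0, "dy": -1.2, "dz": 0, "hand": 1}, {"ax": 0, "ay": 0, "az": 0, "dx": 0, "dy": -2, "dz": 0, "hand": 1}, {"ax": 0, "ay": 0, "az": 0, "dx": 0, "dy": -2, "dz": -3, "hand": 1}, {"ax": 0, "ay": 0, "az": 0, "dx": 0, "dy": -2, "dz": -6, "hand": 1}, {"ax": 0, "ay": 0, "az": 0, "dx": 0, "dy": -2, "dz": -9, "hand": 1}, {"ax": 0, "ay": 0, "az": 0, "dx": 0, "dy": -2, "dz": -9, "hand": 1}]}}

```text
clock: 6.55
eef_pos: [581.9, -112.5, 160.6]
tool_rot: [3.137, -0.008, 0.222]
force: [0.7, -0.4, 0.3]
width: -0.0
gripper_force: 0.0
```

```bash
sed -i 's/^C=.*/C=np.array([555.4,-8.6])/' h.py; python3 - <<'E'
from h import *
from cell import *
import cv2
plan((20,144,140))
a=get_image("top");np.savez("top1.npz",**a);im=a["pixels"][150:285,160:340,::-1]
cv2.imwrite("pics/t1.png",cv2.resize(im,(800,600),interpolation=cv2.INTER_CUBIC))
E
```

```text
Traceback (most recent call last):
  File "h.py", line 8, in <module>
    RB=np.array([[np.cos(TH),-np.sin(TH)],[np.sin(TH),np.cos(TH)]])
                         ^^
NameError: name 'TH' is not defined
```

```bash
sed -i 's/^C=.*/C=np.array([555.4,-8.6]);TH=0.222/' h.py; python3 - <<'E'
from h import *
from cell import *
import cv2
plan((20,144,140))
a=get_image("top");np.savez("top1.npz",**a);im=a["pixels"][150:285,160:340,::-1]
cv2.imwrite("pics/t1.png",cv2.resize(im,(800,600),interpolation=cv2.INTER_CUBIC))
E
```

```text
t 6.55 box [   3.  -107.2] z 160.6 rot [ 3.137 -0.008  0.222] F [ 0.7 -0.4  0.3] w -0.0
(20, 144, 140) d cm [  1.69 -25.13   1.96] a [ 0.005 -0.008  0.   ]
```

View pics/t1.png

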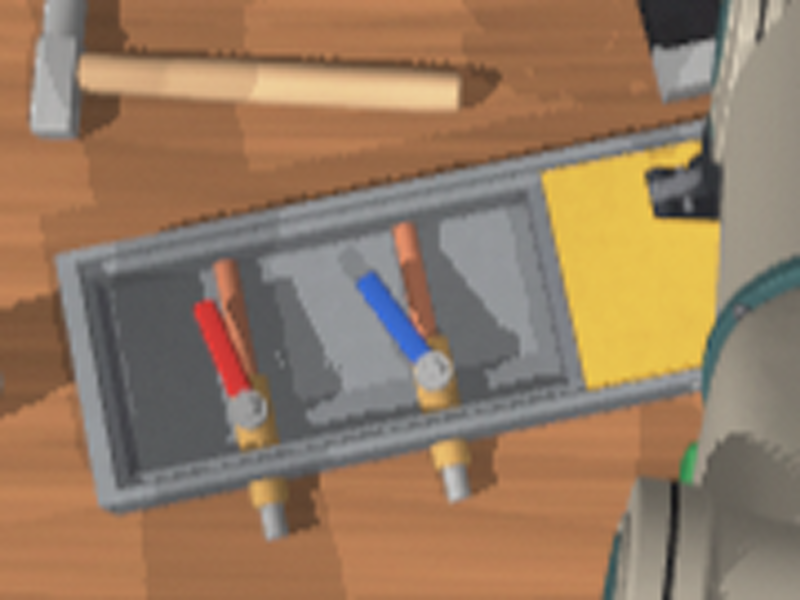

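Red's hub is at (247,409) with its tip at (204,305). Blue's hub is at (433,370) with its tip at (367,278).

```bash
python3 - <<'E'
from h import *
g=np.load("top1.npz")
f=lambda u,v,z:RB.T@(ray(g,160+u*.225,150+v*.225,z,1)[:2]-C)
for n,h,t in(("red",(247,409),(204,305)),("blue",(433,370),(367,278))):
    a,b=f(*h,48),f(*t,46);d=b-a;print(n,a.round(1),b.round(1),np.arctan2(d[1],d[0]),np.hypot(*d))
for k in((62,256),(106,509)):print(f(*k,62))
for p in np.linspace(.2,1.571,8):
    print(p.round(2),(np.r_[-35,190]+48*np.r_[np.cos(p),np.sin(p)]-(7+11*np.sin(p)+14.5*np.cos(p))*np.r_[-np.sin(p),np.cos(p)]).round(1))
E
```

```text
red [-33.9 190.7] [ 32.  204.2] 0.20243702533192023 67.26003746108884
blue [-34.1  80.3] [ 27.8 107.4] 0.4124098259686277 67.53420338459699
[ 74.57199289 278.14512521]
[-75.50242679 278.59387283]
0.2 [ 16.7 176.6]
0.4 [ 18.8 185.8]
0.59 [ 18.9 195.9]
0.79 [ 16.6 206.4]
0.98 [ 11.7 216.5]
1.18 [  4.3 225.7]
1.38 [ -5.5 233.1]
1.57 [-17. 238.]
```

Emit:
{"name": "send_rows", "arguments": {"series": [{"ax": 0.005, "ay": -0.008, "az": 0, "dx": 1.2, "dy": -26.2, "dz": 2, "hand": 1}, {"ax": 0.005, "ay": -0.008, "az": 0, "dx": 1.2, "dy": -26.2, "dz": 2, "hand": 1}, {"ax": 0.005, "ay": -0.008, "az": 0, "dx": 1.2, "dy": -26.2, "dz": 2, "hand": 1}, {"ax": 0.005, "ay": -0.008, "az": 0, "dx": 1.2, "dy": -26.2, "dz": 2, "hand": 1}, {"ax": 0.005, "ay": -0.008, "az": 0, "dx": 1.2, "dy": -26.2, "dz": 2, "hand": 1}, {"ax": 0.005, "ay": -0.008, "az": 0, "dx": 1.2, "dy": -26.2, "dz": 2, "hand": 1}, {"ax": 0.005, "ay": -0.008, "az": 0, "dx": 1.2, "dy": -26.2, "dz": 2, "hand": 1}, {"ax": 0.005, "ay": -0.008, "az": 0, "dx": 1.2, "dy": -26.2, "dz": 2, "hand": 1}, {"ax": 0.005, "ay": -0.008, "az": 0, "dx": 1.2, "dy": -26.2, "dz": 2, "hand": 1}]}}

```text
clock: 7.5
eef_pos: [533.0, 144.0, 136.1]
tool_rot: [-3.138, 0.008, 0.219]
force: [0.4, -0.6, 0.4]
width: 0.2
gripper_force: 0.0
```

```bash
python3 -c "
from h import *
plan((15,153,38))"
```

```text
t 7.5 box [ 11.8 153.7] z 136.1 rot [-3.138  0.008  0.219] F [ 0.4 -0.6  0.4] w 0.2
(15, 153, 38) d cm [0.4  0.1  9.81] a [-0.003  0.008 -0.003]
```

Emit:
{"name": "send_rows", "arguments": {"series": [{"ax": -0.003, "ay": 0.008, "az": 0, "dx": 0.4, "dy": 0.1, "dz": 3, "hand": 1}, {"ax": -0.003, "ay": 0.008, "az": 0, "dx": 0.4, "dy": 0.1, "dz": 6, "hand": 1}, {"ax": -0.003, "ay": 0.008, "az": 0, "dx": 0.4, "dy": 0.1, "dz": 8.5, "hand": 1}, {"ax": -0.003, "ay": 0.008, "az": 0, "dx": 0.4, "dy": 0.1, "dz": 9.6, "hand": 1}, {"ax": -0.003, "ay": 0.008, "az": 0, "dx": 0.4, "dy": 0.1, "dz": 9.8, "hand": 1}, {"ax": -0.003, "ay": 0.008, "az": 0, "dx": 0.4, "dy": 0.1, "dz": 9.8, "hand": 1}]}}

```text
clock: 8.1
eef_pos: [536.4, 146.3, 38.8]
tool_rot: [-3.14, -0.001, 0.221]
force: [0.1, -1.0, 0.0]
width: 0.0
gripper_force: 0.0
```

```bash
python3 -c "
from h import *
plan((16,168,38),(16.7,176.6,38),(18.8,186,38),(19,196,38),(16.6,206.4,38),(11.7,216.5,38))"
```

```text
t 8.1 box [ 15.6 155.3] z 38.8 rot [-3.14e+00 -1.00e-03  2.21e-01] F [ 0.1 -1.   0. ] w 0.0
(16, 168, 38) d cm [ 0.04 -1.27  0.08] a [-0.002 -0.001 -0.001]
(16.7, 176.6, 38) d cm [ 0.11 -2.13  0.08] a [-0.002 -0.001 -0.001]
(18.8, 186, 38) d cm [ 0.32 -3.07  0.08] a [-0.002 -0.001 -0.001]
(19, 196, 38) d cm [ 0.34 -4.07  0.08] a [-0.002 -0.001 -0.001]
(16.6, 206.4, 38) d cm [ 0.1  -5.11  0.08] a [-0.002 -0.001 -0.001]
(11.7, 216.5, 38) d cm [-0.39 -6.12  0.09] a [-0.002 -0.001 -0.001]
```

Emit:
{"name": "send_rows", "arguments": {"series": [{"ax": 0, "ay": 0, "az": 0, "dx": 0, "dy": -0.7, "dz": 0.1, "hand": 1}, {"ax": 0, "ay": 0, "az": 0, "dx": 0, "dy": -1.3, "dz": 0.1, "hand": 1}, {"ax": 0, "ay": 0, "az": 0, "dx": 0.1, "dy": -2.1, "dz": 0.1, "hand": 1}, {"ax": 0, "ay": 0, "az": 0, "dx": 0.2, "dy": -2.6, "dz": 0.1, "hand": 1}, {"ax": 0, "ay": 0, "az": 0, "dx": 0.3, "dy": -3.1, "dz": 0.1, "hand": 1}, {"ax": 0, "ay": 0, "az": 0, "dx": 0.3, "dy": -3.6, "dz": 0.1, "hand": 1}, {"ax": 0, "ay": 0, "az": 0, "dx": 0.3, "dy": -4.1, "dz": 0.1, "hand": 1}, {"ax": 0, "ay": 0, "az": 0, "dx": 0.2, "dy": -4.6, "dz": 0.1, "hand": 1}, {"ax": 0, "ay": 0, "az": 0, "dx": 0.1, "dy": -5.1, "dz": 0.1, "hand": 1}, {"ax": 0, "ay": 0, "az": 0, "dx": -0.4, "dy": -6.1, "dz": 0.1, "hand": 1}]}}

```text
clock: 9.1
eef_pos: [519.2, 205.5, 37.5]
tool_rot: [-3.14, -0.002, 0.221]
force: [1.8, -3.5, 0.2]
width: 0.4
gripper_force: 1.4
```

```bash
python3 -c "
from h import *
plan((11.7,216.5,38),(4.3,225.7,38),(-5.5,233,38),(-17,238,38),(-23,238,38))"
```

```text
t 9.1 box [ 11.8 216.9] z 37.5 rot [-3.14e+00 -2.00e-03  2.21e-01] F [ 1.8 -3.5  0.2] w 0.4
(11.7, 216.5, 38) d cm [-0.01  0.04 -0.05] a [-0.001 -0.002 -0.001]
(4.3, 225.7, 38) d cm [-0.75 -0.88 -0.05] a [-0.001 -0.002 -0.001]
(-5.5, 233, 38) d cm [-1.73 -1.61 -0.05] a [-0.001 -0.002 -0.001]
(-17, 238, 38) d cm [-2.88 -2.11 -0.05] a [-0.001 -0.002 -0.001]
(-23, 238, 38) d cm [-3.48 -2.11 -0.05] a [-0.001 -0.002 -0.001]
```

Force shows it turning as planned.

Emit:
{"name": "send_rows", "arguments": {"series": [{"ax": 0, "ay": 0, "az": 0, "dx": -0.4, "dy": -0.5, "dz": 0, "hand": 1}, {"ax": 0, "ay": 0, "az": 0, "dx": -0.8, "dy": -0.9, "dz": 0, "hand": 1}, {"ax": 0, "ay": 0, "az": 0, "dx": -1.2, "dy": -1.3, "dz": 0, "hand": 1}, {"ax": 0, "ay": 0, "az": 0, "dx": -1.7, "dy": -1.6, "dz": 0, "hand": 1}, {"ax": 0, "ay": 0, "az": 0, "dx": -2.3, "dy": -1.9, "dz": 0, "hand": 1}, {"ax": 0, "ay": 0, "az": 0, "dx": -2.8, "dy": -2.1, "dz": 0, "hand": 1}, {"ax": 0, "ay": 0, "az": 0, "dx": -3.2, "dy": -2.1, "dz": 0, "hand": 1}, {"ax": 0, "ay": 0, "az": 0, "dx": -3.5, "dy": -2.1, "dz": 0, "hand": 1}, {"ax": 0, "ay": 0, "az": 0, "dx": -3.5, "dy": -2.1, "dz": 0, "hand": 1}]}}

```text
clock: 10.0
eef_pos: [488.4, 220.6, 38.6]
tool_rot: [-3.138, -0.018, 0.221]
force: [16.8, 0.5, -10.0]
width: 0.1
gripper_force: 8.0
```

```bash
python3 -c "
from h import *
plan()"
```

```text
t 10.0 box [-14.9 238.4] z 38.6 rot [-3.138 -0.018  0.221] F [ 16.8   0.5 -10. ] w 0.1
```

At the stop, with 17 N. I'll back off, lift, move clear and check.

Emit:
{"name": "send_rows", "arguments": {"series": [{"ax": 0, "ay": 0, "az": 0, "dx": 1, "dy": 0, "dz": 0, "hand": 1}, {"ax": 0, "ay": 0, "az": 0, "dx": 2.5, "dy": 0, "dz": 0, "hand": 1}, {"ax": 0, "ay": 0, "az": 0, "dx": 2.5, "dy": 0, "dz": -2, "hand": 1}, {"ax": 0, "ay": 0, "az": 0, "dx": 2.5, "dy": 0, "dz": -6, "hand": 1}, {"ax": 0, "ay": 0, "az": 0, "dx": 2.5, "dy": 0, "dz": -11, "hand": 1}, {"ax": 0, "ay": 0, "az": 0, "dx": 2.5, "dy": 0, "dz": -16, "hand": 1}, {"ax": 0, "ay": 0, "az": 0, "dx": 2.5, "dy": 5, "dz": -18, "hand": 1}, {"ax": 0, "ay": 0, "az": 0, "dx": 2.5, "dy": 10, "dz": -18, "hand": 1}, {"ax": 0, "ay": 0, "az": 0, "dx": 2.5, "dy": 15, "dz": -18, "hand": 1}, {"ax": 0, "ay": 0, "az": 0, "dx": 2.5, "dy": 20, "dz": -18, "hand": 1}]}}

```text
clock: 11.0
eef_pos: [546.1, 31.6, 217.2]
tool_rot: [-3.138, 0.002, 0.225]
force: [0.7, 0.1, -0.9]
width: 0.2
gripper_force: 0.0
```

Emit:
{"name": "send_rows", "arguments": {"series": [{"ax": 0, "ay": 0, "az": 0, "dx": 0, "dy": 5, "dz": 0, "hand": 1}, {"ax": 0, "ay": 0, "az": 0, "dx": 0, "dy": 10, "dz": 0, "hand": 1}, {"ax": 0, "ay": 0, "az": 0, "dx": 0, "dy": 15, "dz": 0, "hand": 1}, {"ax": 0, "ay": 0, "az": 0, "dx": 0, "dy": 20, "dz": 0, "hand": 1}, {"ax": 0, "ay": 0, "az": 0, "dx": 0, "dy": 20, "dz": 0, "hand": 1}]}}

```text
clock: 11.5
eef_pos: [590.3, -172.0, 216.2]
tool_rot: [3.139, 0.002, 0.212]
force: [-0.7, -0.3, -0.1]
width: -0.2
gripper_force: 0.0
```

```bash
python3 - <<'E'
from h import *
from cell import *
import cv2
plan()
t=get_image("top");np.savez("top2.npz",**t);s=get_image("side")
a=t["pixels"][150:285,150:330,::-1];b=s["pixels"][150:330,150:390,::-1]
cv2.imwrite("pics/f.png",np.hstack([cv2.resize(a,(400,300),interpolation=2),cv2.resize(b,(400,300),interpolation=2)]))
cv2.imwrite("pics/t2.png",cv2.resize(a,(800,600),interpolation=2))
E
```

```text
t 11.5 box [  -2. -167.] z 216.2 rot [3.139e+00 2.000e-03 2.120e-01] F [-0.7 -0.3 -0.1] w -0.2
```

View pics/f.png

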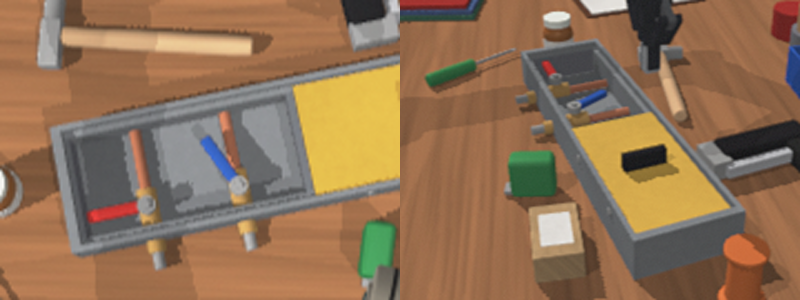

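View pics/t2.png

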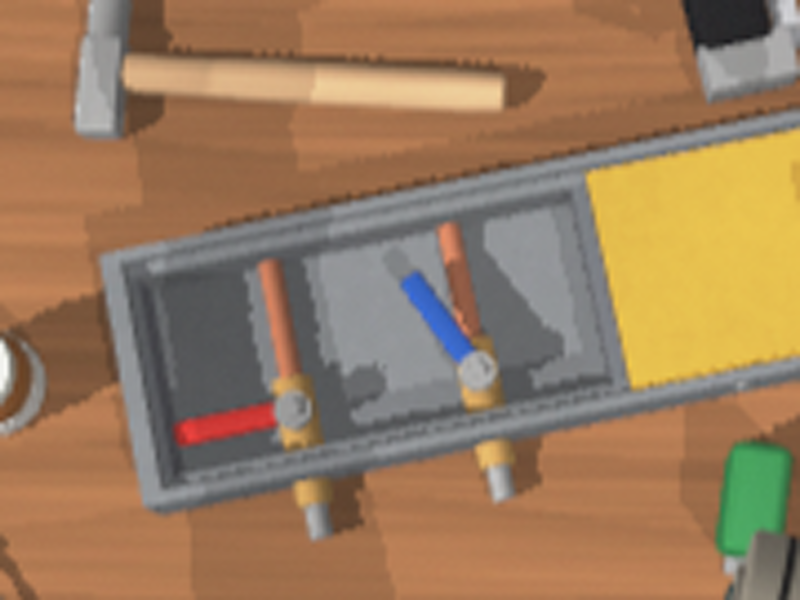

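The red handle now runs from its hub at (292,409) to its tip at (177,436), parallel to the box's long side and across the pipe. The blue tip at (412,278) and the cover edge at (587,175) have not moved.

```bash
python3 -c "
from cell import *
print(finish_job())"
```

```text
the job is handed in; nothing more can be done
None
```

The air is shut off: the cover is pushed fully over the blank end and left open, the red handle is at its stop across its pipe, the blue handle has not moved, nothing else on the bench was touched, and the job is handed in at about 11.5 s.

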